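Free a locked centrifuge lid with the emergency release pin

TASK

The power has failed and the centrifuge's lid is still locked. Take the emergency release pin out of its parking boss, push it down through the slot in the deck, feel for the sprung latch tab hidden below and press it gently, never harder than 40 N, until the lid pops up. Then put the pin back fully home in its parking boss, leave the lid ajar, and leave the bottles and the beaker beside it where they are.

Things in the scene. Friction and masses are not known exactly. Their poses are not given: they have to be found in the camera images.
- centrifuge: white benchtop centrifuge, 226 mm deep (x), 212 wide (y), fixed; origin: centre of its underside, on the table; front with dark control panel faces its own -x, z up. Flat front deck 100 mm above the table, with the release slot in its middle and the pin's parking boss 72 mm to the -y side. The grey lid, 130 mm high when shut, starts 35 mm behind the slot's middle and is hinged at the back
- slot (a point): centre of the release slot's mouth, flush with the deck: vertical slot 10 mm wide (machine x), 40 mm long (machine y), through a 12 mm deck; a limp dark slit seal hides what lies below. 18 mm under the deck surface is the flat rigid top of the latch case with one well, 8 mm long in y, as wide as the slot; its centre lies anywhere within 12 mm of the slot's middle along y and can only be felt
- lid (a joint): lid angle, rad: 0 shut and locked; a spring raises the freed lid to about 0.3 and holds it, front edge 45 mm up. What frees it is the sprung tab in the well of the latch case: its top waits 21 mm under the deck surface, resists with 4 N at first and 7 N where the lid lets go, some 6 mm further down; hard stop 9 mm down. Deck and latch take at most 40 N
- park (a point): centre of the mouth of the parking boss, a grey ring of 29 mm outer diameter standing 14 mm above the deck, vertical bore 11 mm; the pin stands in it, flange resting on the ring's top face
- release_pin: emergency release pin, 112 mm long, some 60 g, upright: black handle, round flange below it (22 mm diameter, 4 mm thick), then a round steel rod, 6 mm diameter, 62 mm long, its lower edge slightly rounded. Origin on the rod's axis at the flange's underside, z up along the rod
- pin_grip (a point): centre of the pin's handle, 27 mm above the flange's underside, 89 mm above the tip. The handle is 46 mm tall, 22 mm along its own x and 14 mm along its own y: grasp it from above, the fingers closing along its y; axes as the pin's
- pin_tip (a point): lower end of the pin's rod, 62 mm below the flange's underside; axes as the pin's
- amber_bottle: bystander: amber dropper bottle with orange teat, 36 mm diameter, 99 mm tall, standing; origin at its foot
- beaker: bystander: small glass beaker, 56 x 62 mm, 70 mm tall, standing; origin at its foot
- dark_bottle: bystander: dropper bottle with black teat, 36 mm diameter, 99 mm tall, standing; origin at its foot

How it is judged:
On the way, in this order (a step that is already met when the one before it is completed fails the run):
1. the pin's tip is inside the release slot, at least 12 mm below the deck (z of pin_tip in the frame of slot below -0.012 m and horizontal distance between pin_tip and slot below 0.022 m), for 0.05 s.
2. the lid pops up (more than 0.15 rad) while the pin is still in the slot (all of step 1 and value of joint lid above 0.15 rad), for 0.05 s.
At the end, for the whole second after the job is handed in: The lid stands ajar (0.15 to 0.6 rad) and the pin stands still, upright within 0.12 rad, in its parking boss, its tip at least 59 mm below the boss's mouth and within 8 mm of its axis (value of joint lid between 0.15 and 0.6 rad and z of pin_tip in the frame of park below -0.059 m and horizontal distance between pin_tip and park below 0.008 m and angle between pin_grip's own z axis and vertical below 0.12 rad and linear speed of release_pin below 0.02 m/s); the robot touches nothing.
It fails at once if at or in the slot, the pin presses on the deck or the latch with more than 40 N (contact force between release_pin and centrifuge above 40 N and horizontal distance between pin_tip and slot below 0.035 m).
It fails at once if the robot itself pushes on the centrifuge or its lid with more than 40 N (contact force between any of the arm, the fingers and centrifuge above 40 N).
It fails at once if a bottle or the beaker is moved by more than 20 mm (distance of any of amber_bottle, dark_bottle, beaker from where it was at the start of the episode above 0.02 m).
It also fails if it takes over 67 s, if anything falls off the work surface, if the arm or the gripper's body presses on something with over 40 N, if the wrist force passes 120 N, or if a joint passes its speed limit or range.

ROBOT

A 6-joint arm with a two-finger parallel gripper is mounted at the origin on the work surface; the furniture and walls round the work are solid. World frame = base frame: x ahead of the robot, y to its left, z up, the work surface at z = 0. Lengths are in m, angles in rad, forces in N, time in s.
With the tool pointing down it reaches from about 0.3 to 0.75 m from the base axis. Payload 8.5 kg.
Tool frame: the origin (TCP) lies on the centre line of the jaws, within the pads' length; the fingertips stand 22 mm ahead of it and the grasp point (between the pads) lies 3 mm ahead of it; x points along the fingers, y is the direction in which the jaws open and shut, and the axes are right-handed (so a half turn about x gives the same grasp; the last joint's range is limited). The gripper opens to 85 mm and grips with 20 to 120 N. Pads are 22 mm wide; open, the fingers measure 114 mm over their backs; the gripper's body (76 mm by 85 mm) begins 54 mm behind the grasp point. The pads swing forward as they close: fully open they stand 13 mm farther back than shut.
Start: joints at [-1.48, 0.381, 1.297, -0, 1.464, -0.215], TCP at [0.166, -0.524, 0.253] pointing down, gripper open.
Joint ranges: [-3.11, 3.11], [-0.89, 2.33], [0.22, 2.48], [-1.42, 4.56], [0.17, 2.85], [-2.88, 2.88]. Speed limits (rad/s): [2.39, 2.39, 3.14, 3.14, 3.14, 3.14].

INTERFACE

Orientations are given as a unit quaternion [x, y, z, w].
In Python, from workcell import telemetry, viewer, finish_job gives the robot as it stands. The module is installed in compiled form; this text tells all that it offers.
- The arm moves only by the tool apply_moves, never from a script. Its argument "increments" is a list that holds one entry, the list of rows, each a list of 5 numbers: the shift along the tool's x, y, z in mm, then the turn about the tool's x in degrees, then the opening, from 0 (shut) to 1 (fully open). In form: [[[tx, ty, tz, turn, fingers], ...]]. A call has 1 to 10 rows; each row is the pose to reach, as a shift and turn from the pose commanded when the call began, along the tool's axes at that moment; what a row does not reach only later rows make up. A row lasts 1/8 s, in which the tool goes at most 62.5 mm and 10.7 degrees, less where a joint would pass 70% of its speed; a pose out of reach is approached as far as the arm can. A call with a gripper value outside its range is refused whole. The fingers move at their own pace and stop on an object; "newtons" is the grip in N (left out, the last holds). Time passes only in rows, so rows that repeat a pose let the fingers close. It gives the time, the measured TCP pose, the force and the opening at its end, in the units of the state.
- telemetry.get_state(): the state, without advancing time (a new reading comes with each control period).
- viewer.snapshot(name): name is "scene" or "top"; returns a dict with "pixels" (420x560x3 uint8, red, green, blue), "fx", "fy", "cx", "cy" (pixels), "rvec" (rotation vector, rad) and "tvec" (3), from world to camera coordinates, as OpenCV has them. Camera axes: x right, y down, z forward; pixel columns grow to the right and rows downward; lengths in m; the calibration is good to about 2 mm. A picture is of the moment at which its call begins. There is no depth.
- finish_job(): hands the job in, once; it reports no verdict.
The state is a dict: "time_s": time; "joints": joint angles; "joint_velocities": joint speeds; "joint_torque": joint torques, N m; "tool_pos": TCP position; "eef_rot": TCP orientation; "ft_force": force on the tool from outside, world axes, zero at the start; "torque": the same for the moment, N m; "finger_gap": finger opening in m.
Only numpy, scipy, OpenCV 4.12 (cv2) and the standard library are available. Lean on these libraries where they do the work, as an engineer would, in place of code of your own. Each camera call takes 0.05 s, during which the arm holds its last target. There are 200 camera calls.

## Working session

There is one attempt and no reset: what is moved stays moved. The work goes in short steps, Python scripts to look and compute and a tool call to move; the robot and the scene stay as the last step left them, time stands still between calls to the robot, and variables do not carry over. Pictures are saved under pics/ and viewed, about 8 in all and at most 12, crops included, and the job is handed in when it is done.

Besides the shell and the picture viewer there is one more tool, called after ">>>" in YAML: its name, and indented under it one key for each argument. apply_moves: Moves the arm, as the interface text tells. Its arguments: {"type":"object","properties":{"increments":{"type":"array","items":{"type":"array","items":{"type":"array","items":{"type":"number"}}}},"newtons":{"type":"number"}},"required":["increments"]}

```bash
mkdir -p pics
cat > h.py <<'E'
import numpy as np, cv2
from workcell import telemetry, viewer, finish_job
def snap(n,f=None):
    s=viewer.snapshot(n)
    if f: cv2.imwrite('pics/'+f,cv2.cvtColor(s['pixels'],cv2.COLOR_RGB2BGR))
    return s
def KRt(s):
    K=np.array([[s['fx'],0,s['cx']],[0,s['fy'],s['cy']],[0,0,1.]])
    return K,cv2.Rodrigues(np.array(s['rvec'],float))[0],np.array(s['tvec'],float).ravel()
def ray(s,u,v,z):
    K,R,t=KRt(s); c=-R.T@t; d=R.T@np.linalg.inv(K)@[u,v,1]
    return c+d*(z-c[2])/d[2]
def proj(s,p):
    K,R,t=KRt(s); q=K@(R@np.asarray(p,float)+t); return q[:2]/q[2]
E
python3 - <<'E'
from h import *
for n in('scene','top'):
    s=snap(n,n+'0.png'); K,R,t=KRt(s); print(n,K[0,0],-R.T@t,R[2])
print(telemetry.get_state())
E
```

```text
scene 428.26195378689994 [-0.1107966   0.2325335   0.66312387] [ 0.6562556  -0.46526233 -0.59401982]
top 403.6583822216933 [ 0.42900941 -0.20207306  0.93570162] [ 0.08427264 -0.00325031 -0.99643743]
{'time_s': 0.1, 'joints': array([-1.48031060e+00,  3.81146011e-01,  1.29816880e+00,  4.87245086e-06,
        1.46361654e+00, -2.15305044e-01]), 'joint_velocities': array([ 0.00092414, -0.00133972, -0.00335637,  0.00130911, -0.00074488,
        0.00127656]), 'joint_torque': array([ 4.81754862e-03, -4.49217439e+01, -2.31660032e+01, -9.48125580e-05,
        3.63297768e-03,  6.48397762e-07]), 'tool_pos': array([ 0.16555029, -0.5242438 ,  0.25276962]), 'eef_rot': array([ 0.69888895,  0.10816469, -0.6988265 ,  0.10722015]), 'ft_force': array([-0.60974745, -0.27435181,  0.14777544]), 'torque': array([-0.00795715, -0.04150355,  0.04317365]), 'finger_gap': 0.08509087632430035}
```

View pics/scene0.png

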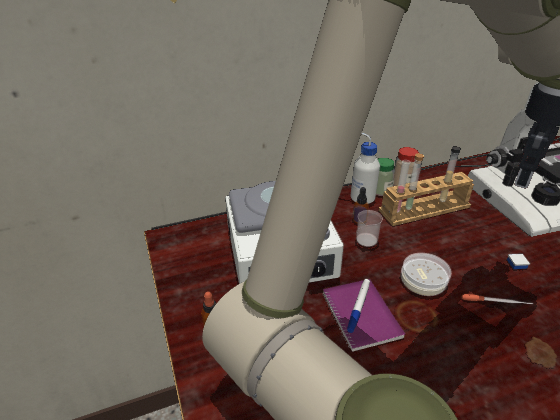

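View pics/top0.png

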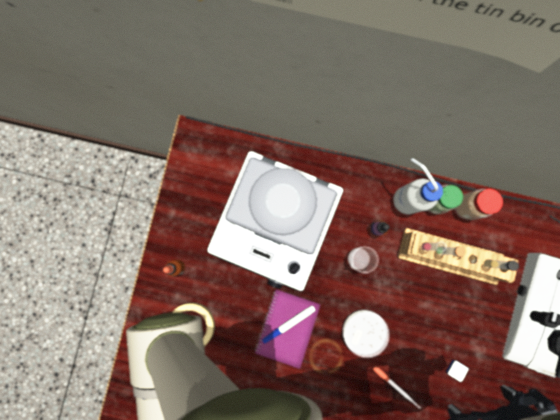

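The scene view shows the arm hiding the deck. The top view shows the slot at about (262,253), the pin at about (293,267) and the dark bottle at about (380,228). The beaker is at about (363,260) and the amber bottle at about (172,268).

Run:
```python
from h import *
s=snap('top'); im=s['pixels']; 
g=cv2.cvtColor(im,cv2.COLOR_RGB2GRAY)
m=((g<90)).astype(np.uint8); sub=np.zeros_like(m); sub[240:285,235:315]=m[240:285,235:315]
n,l,st,c=cv2.connectedComponentsWithStats(sub)
for i in range(1,n):
    if st[i,4]>5: print(st[i],c[i],'z.1',ray(s,*c[i],.1)[:2],'z.164',ray(s,*c[i],.164)[:2])
w=((im.min(2)>110)&(im.max(2).astype(int)-im.min(2)<40)).astype(np.uint8); k=np.zeros_like(w); k[145:295,200:350]=w[145:295,200:350]
cs=max(cv2.findContours(k,0,2)[0],key=cv2.contourArea); print(cv2.boxPoints(cv2.minAreaRect(cs)))
cv2.imwrite('pics/c1.png',cv2.resize(cv2.cvtColor(im[225:295,205:315],cv2.COLOR_RGB2BGR),None,fx=7,fy=7,interpolation=2))
```

```text
[254 250  15   8  31] [260.80645161 253.25806452] z.1 [ 0.41475156 -0.16482274] z.164 [ 0.41584346 -0.16767546]
[289 263  10  10  75] [293.65333333 267.65333333] z.1 [ 0.38337443 -0.23149874] z.164 [ 0.38686926 -0.22924525]
[235 265  46  20 480] [250.01458333 277.6125    ] z.1 [ 0.36576138 -0.14145356] z.164 [ 0.37060506 -0.14609595]
[307 265   8  20  91] [311.68131868 277.2967033 ] z.1 [ 0.36269618 -0.26780095] z.164 [ 0.36777461 -0.26276736]
[[204.57768 253.3094 ]
 [247.2965  148.45412]
 [344.68707 188.13176]
 [301.96826 292.98706]]
```

View pics/c1.png

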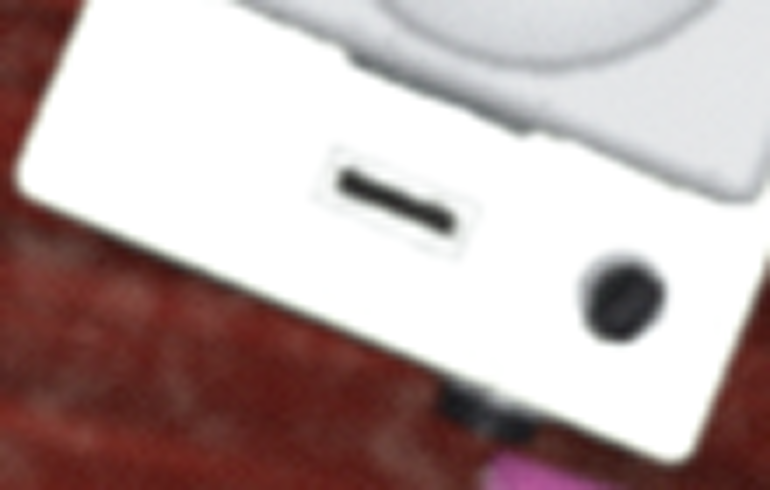

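The crop shows the slot centred at about (261.4,253.3) in the full image, sloping about 20° (world yaw still to be computed). The pin with its flange is at about (293.6,267.3). The handle's orientation isn't clear yet, so I'll stretch the contrast.

Run:
```python
from h import *
s=snap('top'); im=s['pixels'][255:281,280:308].astype(float)
o=np.clip((im-10)*3,0,255).astype(np.uint8)
cv2.imwrite('pics/c2.png',cv2.resize(cv2.cvtColor(o,cv2.COLOR_RGB2BGR),None,fx=20,fy=20,interpolation=2))
a=ray(s,207.5,252,.1);b=ray(s,300.5,291,.1);d=a-b;print(a,b,np.degrees(np.arctan2(-d[0],d[1])),np.linalg.norm(d))
a=ray(s,205+340/7,225+180/7,.1);b=ray(s,205+455/7,225+222/7,.1);d=a-b;print(a,b,(a+b)/2,np.degrees(np.arctan2(-d[0],d[1])),np.linalg.norm(d))
for z in(.118,.141,.164): print(z,ray(s,293.4,267.3,z),ray(s,294,268,z))
for nme,u,v,z in(('dark',382,228,.1),('beaker',364,258,.07),('amber',168,268,.1)): print(nme,ray(s,u,v,z))
from scipy.spatial.transform import Rotation as Ro
print(Ro.from_quat(telemetry.get_state()['eef_rot']).as_matrix().round(3))
```

```text
[ 0.42054359 -0.05512838  0.1       ] [ 0.33565865 -0.2439566   0.1       ] -24.205596700482456 0.20703030802271827
[ 0.42040159 -0.15005302  0.1       ] [ 0.40712256 -0.18355617  0.1       ] [ 0.41376207 -0.1668046   0.1       ] -21.620988205667036 0.03603877971661306
0.118 [ 0.38507621 -0.23037882  0.118     ] [ 0.38364638 -0.23153889  0.118     ]
0.141 [ 0.38631195 -0.22958265  0.141     ] [ 0.38492233 -0.23071008  0.141     ]
0.164 [ 0.38754769 -0.22878648  0.164     ] [ 0.38619828 -0.22988128  0.164     ]
dark [ 0.45943046 -0.41702633  0.1       ]
beaker [ 0.39774502 -0.38312887  0.07      ]
amber [0.39022791 0.02638789 0.1       ]
[[-0.     0.301 -0.954]
 [ 0.001 -0.954 -0.301]
 [-1.    -0.001 -0.   ]]
```

View pics/c2.png

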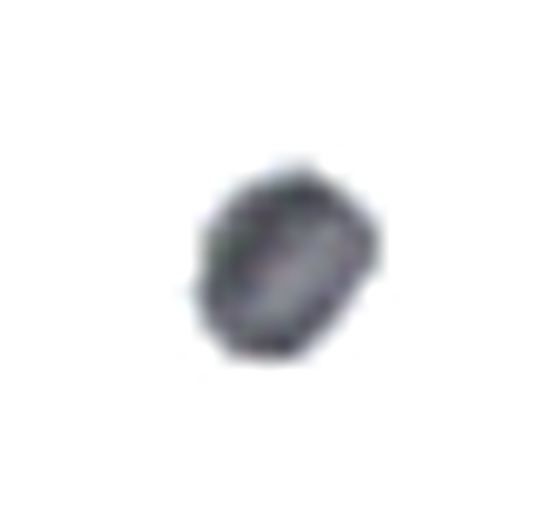

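The handle's top face is at about (294.7,268) in the full image, with its long axis at a world yaw of about -38°. The measurements agree: slot to pin is 71.7 mm (72 given), and the machine's yaw is about -24°. Next I move above the pin.

>>> apply_moves:
  increments:
    - [[0, -54, -75, 14, 1], [0, -107, -149, 28, 1], [0, -161, -224, 42, 1], [0, -214, -299, 55, 1], [0, -214, -299, 55, 1], [0, -214, -299, 55, 1], [0, -214, -299, 55, 1], [0, -214, -299, 55, 1], [0, -214, -299, 55, 1], [0, -214, -299, 55, 1]]

```text
time_s: 1.45
tool_pos: [0.3857, -0.2315, 0.2532]
eef_rot: [-0.669, 0.228, 0.669, 0.228]
ft_force: [0.1, -0.0, -0.3]
finger_gap: 0.0853
```

Run:
```python
from h import *
from scipy.spatial.transform import Rotation as Ro
st=telemetry.get_state();print(st['joints'],Ro.from_quat(st['eef_rot']).as_matrix().round(3))
s=snap('scene','s1.png');t=snap('top')
im=s['pixels'];print(proj(s,[.386,-.23,.164]),proj(s,[.4145,-.1655,.1]))
u,v=proj(s,[.40,-.2,.12]).astype(int)
a=cv2.resize(im[max(v-75,0):v+75,max(u-65,0):u+65],None,fx=4,fy=4,interpolation=2)
cv2.imwrite('pics/s1.png',cv2.cvtColor(a,cv2.COLOR_RGB2BGR));print(u-65,v-75)
```

```text
[-8.04679179e-01  2.04670670e-01  1.55569596e+00 -1.53575640e-04
  1.38136584e+00  1.42204795e+00] [[-0.    -0.61  -0.792]
 [-0.    -0.792  0.61 ]
 [-1.     0.     0.   ]]
[322.58990524 209.70673625] [287.39743647 239.8704033 ]
240 154
```

View pics/s1.png

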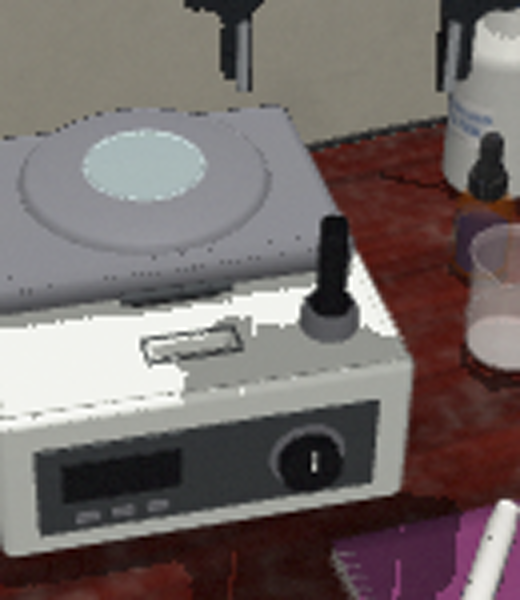

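The scene view now shows the slot at (288,240) and the handle top at (323,208.5). Both are within about 1 px of where my estimates project. The narrow side faces the camera, so the yaw is right. I'll descend and grip.

>>> apply_moves:
  increments:
    - [[40, 0, 0, 0, 1], [75, 0, 0, 0, 1], [95, 0, 0, 0, 1], [103, 0, 0, 0, 1], [103, 0, 0, 0, 0], [103, 0, 0, 0, 0], [103, 0, 0, 0, 0], [103, 0, 0, 0, 0], [103, 0, 0, 0, 0]]
  newtons: 60

```text
time_s: 2.68
tool_pos: [0.3864, -0.2305, 0.1507]
eef_rot: [0.67, -0.227, -0.669, -0.227]
ft_force: [-0.8, 0.1, 3.6]
finger_gap: 0.0132
```

>>> apply_moves:
  increments:
    - [[-15, 0, 0, 0, 0], [-35, 0, 0, 0, 0], [-60, 0, 0, 0, 0], [-77, 0, 0, 0, 0], [-77, 0, 0, 0, 0], [-77, -30, 7, 0, 0], [-77, -60, 15, 0, 0], [-77, -70, 17.3, 0, 0], [-77, -70, 17.3, 0, 0], [-77, -70, 17.3, 0, 0]]

```text
time_s: 3.92
tool_pos: [0.4149, -0.165, 0.2271]
eef_rot: [-0.669, 0.227, 0.67, 0.227]
ft_force: [-0.0, -0.4, -0.9]
finger_gap: 0.0131
```

Run:
```python
from h import *
from scipy.spatial.transform import Rotation as Ro
st=telemetry.get_state();print(st['tool_pos'],st['ft_force'],st['torque'])
s=snap('scene');p=st['tool_pos']
print(proj(s,p-[0,0,.095]),proj(s,[.4145,-.1655,.1]))
a=cv2.resize(s['pixels'][150:260,230:350],None,fx=5,fy=5,interpolation=2)
cv2.imwrite('pics/s2.png',cv2.cvtColor(a,cv2.COLOR_RGB2BGR))
```

```text
[ 0.41493767 -0.16496091  0.22706903] [-0.00518224 -0.41585951 -0.87345605] [-0.02547397  0.05486711 -0.05110638]
[287.08687264 227.47912458] [287.39743647 239.8704033 ]
```

View pics/s2.png

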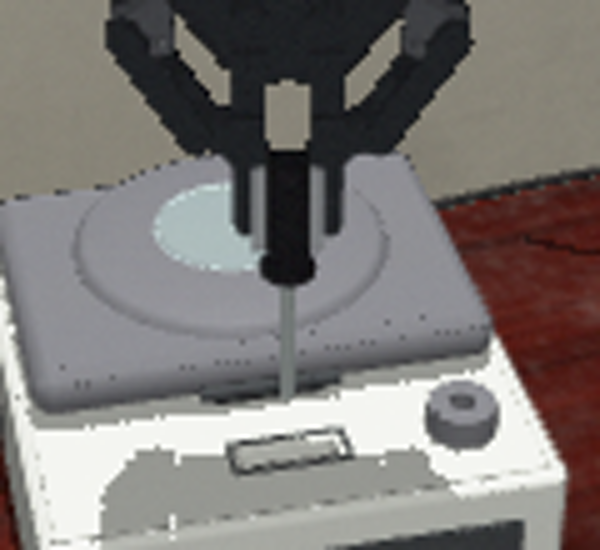

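The rod hangs straight, its tip at about (287.6,230), above the slot centre at (288,240). The empty boss is at about (322,233). I'll lower it carefully.

>>> apply_moves:
  increments:
    - [[15, 0, 0, 0, 0], [24, 0, 0, 0, 0], [27, 0, 0, 0, 0], [28, 0, 0, 0, 0], [29, 0, 0, 0, 0], [30, 0, 0, 0, 0], [30.5, 0, 0, 0, 0]]

```text
time_s: 4.85
tool_pos: [0.4152, -0.1643, 0.1969]
eef_rot: [0.67, -0.227, -0.67, -0.227]
ft_force: [-0.2, 0.6, 0.3]
finger_gap: 0.0131
```

>>> apply_moves:
  increments:
    - [[2, 0, 0, 0, 0], [5, 0, 0, 0, 0], [8, 0, 0, 0, 0], [11, 0, 0, 0, 0], [13, 0, 0, 0, 0], [14, 0, 0, 0, 0], [14, 0, 0, 0, 0]]

```text
time_s: 5.72
tool_pos: [0.4152, -0.1643, 0.1828]
eef_rot: [-0.67, 0.227, 0.67, 0.227]
ft_force: [-0.1, 0.5, -0.4]
finger_gap: 0.0131
```

>>> apply_moves:
  increments:
    - [[0.7, 0, 0, 0, 0], [1.4, 0, 0, 0, 0], [2, 0, 0, 0, 0], [2.5, 0, 0, 0, 0], [2.5, 0, 0, 0, 0]]

```text
time_s: 6.35
tool_pos: [0.4152, -0.1643, 0.1805]
eef_rot: [0.67, -0.227, -0.669, -0.227]
ft_force: [-0.4, 0.1, 3.9]
finger_gap: 0.0131
```

Contact at 18 mm depth is the latch case top. I'll slide along the machine's +y under light pressure, feeling for the well.

>>> apply_moves:
  increments:
    - [[0.3, 0, 0, 0, 0], [0.3, -0.5, 0.12, 0, 0], [0.3, -1, 0.24, 0, 0], [0.3, -1.5, 0.36, 0, 0], [0.3, -2, 0.48, 0, 0], [0.3, -2, 0.48, 0, 0]]
  newtons: 100

```text
time_s: 7.1
tool_pos: [0.4159, -0.1622, 0.1797]
eef_rot: [-0.669, 0.227, 0.67, 0.227]
ft_force: [-0.1, 0.0, -0.5]
finger_gap: 0.0125
```

The force vanished and z dropped, so this may be the well. I'll probe downward.

>>> apply_moves:
  increments:
    - [[0.5, 0, 0, 0, 0], [1, 0, 0, 0, 0], [1, 0, 0, 0, 0]]

```text
time_s: 7.48
tool_pos: [0.4159, -0.1624, 0.179]
eef_rot: [-0.67, 0.227, 0.67, 0.227]
ft_force: [-0.0, -0.3, 0.2]
finger_gap: 0.0127
```

No resistance 1.5 mm below the case top, so the rod is in the well. I'll press on to the tab.

>>> apply_moves:
  increments:
    - [[1, 0, 0, 0, 0], [2, 0, 0, 0, 0], [2.8, 0, 0, 0, 0], [2.8, 0, 0, 0, 0]]

```text
time_s: 7.98
tool_pos: [0.4159, -0.1624, 0.1765]
eef_rot: [0.67, -0.227, -0.67, -0.227]
ft_force: [-2.5, 0.6, 4.6]
finger_gap: 0.0134
```

The force is 4.6 N, which matches the tab. I continue gently.

>>> apply_moves:
  increments:
    - [[1, 0, 0, 0, 0], [2, 0, 0, 0, 0], [3, 0, 0, 0, 0], [4, 0, 0, 0, 0], [4.5, 0, 0, 0, 0], [4.5, 0, 0, 0, 0]]

```text
time_s: 8.72
tool_pos: [0.4156, -0.1623, 0.172]
eef_rot: [-0.669, 0.227, 0.67, 0.227]
ft_force: [-3.2, 0.8, 7.6]
finger_gap: 0.0129
```

>>> apply_moves:
  increments:
    - [[0.5, 0, 0, 0, 0], [1, 0, 0, 0, 0], [1.4, 0, 0, 0, 0], [1.4, 0, 0, 0, 0], [1.4, 0, 0, 0, 0], [1.4, 0, 0, 0, 0]]

```text
time_s: 9.48
tool_pos: [0.4155, -0.1623, 0.1706]
eef_rot: [-0.669, 0.227, 0.67, 0.227]
ft_force: [-3.2, 2.3, 7.5]
finger_gap: 0.0128
```

Run:
```python
from h import *
s=snap('scene')
a=cv2.resize(s['pixels'][130:270,220:360],None,fx=4,fy=4,interpolation=2)
cv2.imwrite('pics/s3.png',cv2.cvtColor(a,cv2.COLOR_RGB2BGR))
```

```text
(no output)
```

View pics/s3.png

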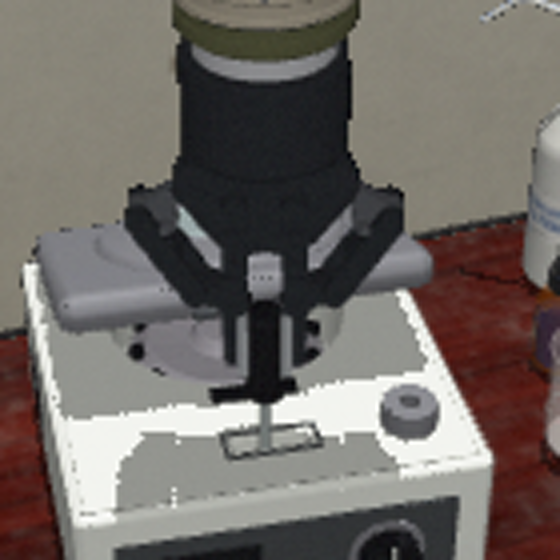

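The lid is up behind the gripper with the rod still in the slot, and the empty boss shows at about (322,232) in the full image. I retract straight up and go back above the boss by exactly reversing my commands.

>>> apply_moves:
  increments:
    - [[-10, 0, 0, 0, 0], [-25, 0, 0, 0, 0], [-45, 0, 0, 0, 0], [-57, 0, 0, 0, 0], [-57, 0, 0, 0, 0], [-57, 30, -7, 0, 0], [-57, 60, -15, 0, 0], [-57, 72, -17.8, 0, 0], [-57, 72, -17.8, 0, 0], [-57, 72, -17.8, 0, 0]]

```text
time_s: 10.78
tool_pos: [0.3865, -0.2296, 0.2271]
eef_rot: [-0.67, 0.227, 0.67, 0.227]
ft_force: [-0.2, 0.5, -0.4]
finger_gap: 0.0125
```

Run:
```python
from h import *
st=telemetry.get_state();print(st['tool_pos'],st['ft_force'])
s=snap('scene')
print(proj(s,st['tool_pos']-[0,0,.0987]),proj(s,[.3860,-.2302,.114]))
a=cv2.resize(s['pixels'][130:270,240:380],None,fx=4,fy=4,interpolation=2)
cv2.imwrite('pics/s4.png',cv2.cvtColor(a,cv2.COLOR_RGB2BGR))
```

```text
[ 0.38645597 -0.2296195   0.22713214] [-0.23745473  0.47315441 -0.37767915]
[321.38597118 223.92412875] [321.39766743 229.51747229]
```

View pics/s4.png

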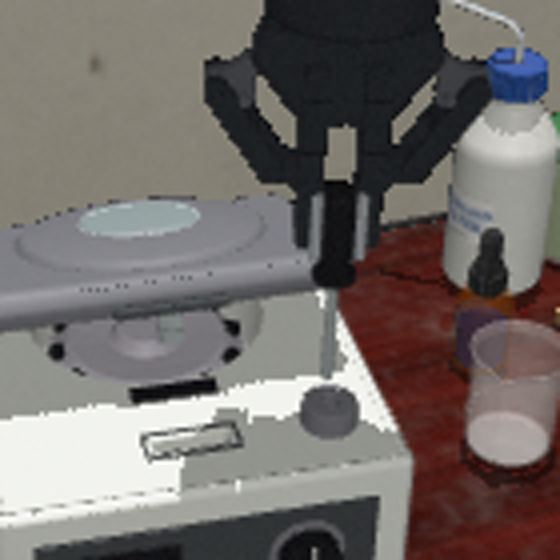

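The lid is ajar and the pin hangs with its tip at about (321.7,225), over the boss centred at about (322.1,228). The TCP is about 0.8 mm short in -y compared with the grasp pose, so I correct that and lower it.

>>> apply_moves:
  increments:
    - [[6, 0.6, -0.4, 0, 0], [11, 0.6, -0.4, 0, 0], [13, 0.6, -0.4, 0, 0], [14, 0.6, -0.4, 0, 0], [15, 0.6, -0.4, 0, 0], [16, 0.6, -0.4, 0, 0], [17, 0.6, -0.4, 0, 0], [17, 0.6, -0.4, 0, 0]]

```text
time_s: 11.82
tool_pos: [0.3862, -0.2311, 0.2103]
eef_rot: [-0.67, 0.227, 0.67, 0.227]
ft_force: [0.1, -0.3, -0.3]
finger_gap: 0.0128
```

Free so far (tip about 2–3 mm inside). I continue.

>>> apply_moves:
  increments:
    - [[2, 0, 0, 0, 0], [4, 0, 0, 0, 0], [7, 0, 0, 0, 0], [11, 0, 0, 0, 0], [16, 0, 0, 0, 0], [16, 0, 0, 0, 0]]

```text
time_s: 12.58
tool_pos: [0.3861, -0.231, 0.1939]
eef_rot: [-0.669, 0.227, 0.67, 0.227]
ft_force: [0.7, -0.2, -0.0]
finger_gap: 0.0128
```

>>> apply_moves:
  increments:
    - [[8, 0, 0, 0, 0], [18, 0, 0, 0, 0], [28, 0, 0, 0, 0], [35, 0, 0, 0, 0], [39, 0, 0, 0, 0], [41, 0, 0, 0, 0], [42, 0, 0, 0, 0], [42, 0, 0, 0, 0]]

```text
time_s: 13.58
tool_pos: [0.3863, -0.2312, 0.1524]
eef_rot: [0.67, -0.227, -0.67, -0.227]
ft_force: [0.5, 0.1, -0.7]
finger_gap: 0.0129
```

>>> apply_moves:
  increments:
    - [[0.7, 0, 0, 0, 0], [1.3, 0, 0, 0, 0], [1.7, 0, 0, 0, 0], [1.7, 0, 0, 0, 0]]

```text
time_s: 14.08
tool_pos: [0.3863, -0.2312, 0.1508]
eef_rot: [0.67, -0.227, -0.67, -0.227]
ft_force: [-0.1, 0.7, 3.0]
finger_gap: 0.0129
```

The flange is seated (3 N, same height as at the grasp). I release and rise.

>>> apply_moves:
  increments:
    - [[0, 0, 0, 0, 0.15], [0, 0, 0, 0, 0.4], [0, 0, 0, 0, 0.4], [0, 0, 0, 0, 0.4], [-10, 0, 0, 0, 0.4], [-30, 0, 0, 0, 0.4], [-60, 0, 0, 0, 0.4], [-90, 0, 0, 0, 0.4], [-110, 0, 0, 0, 0.4], [-110, 0, 0, 0, 0.4]]

```text
time_s: 15.32
tool_pos: [0.3865, -0.2314, 0.2621]
eef_rot: [0.671, -0.228, -0.669, -0.227]
ft_force: [0.9, -0.0, 0.0]
finger_gap: 0.034
```

Run:
```python
from h import *
s=snap('scene');a=cv2.resize(s['pixels'][120:340,190:400],None,fx=2.7,fy=2.7,interpolation=2)
cv2.imwrite('pics/s5.png',cv2.cvtColor(a,cv2.COLOR_RGB2BGR));print(telemetry.get_state()['ft_force'])
```

```text
[ 0.00299043  0.36842196 -0.43569916]
```

View pics/s5.png

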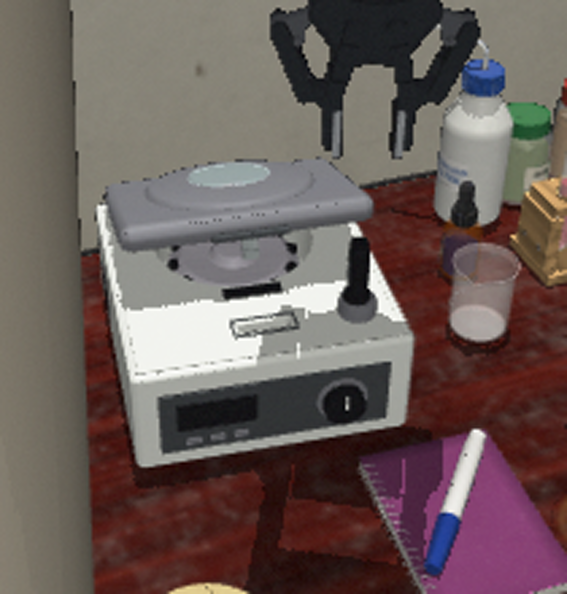

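The pin stands in its boss at crop (358,300), flange on the ring. The lid is ajar, the beaker and dark bottle are in place, and the gripper is clear.

```bash
python3 -c "from h import *; print(finish_job())"
```

```text
the job is handed in; nothing more can be done
None
```

The lid is released and ajar, the pin is back in its parking boss, and the job is handed in at about 15 s of the 67 s allowed; it gave no verdict.

**What I did:** I took the pin from its boss, lowered it through the slot and touched the latch case top about 18 mm down. I slid about 2 mm along the machine's +y into the well and pressed the tab. The highest force I read at the slot was about 7.6 N vertical (8.2 N in all), against the 40 N limit. Forces were read only at the end of each move, so peaks in between were not seen.

**Last checks:**
- **Pin:** it seated at the height where I had gripped it (tool height 150.8 mm against 150.7 mm), with 3 N on the flange. It looks upright with its flange on the ring. I did not measure its tilt.
- **Lid:** it stands ajar in the last picture. I did not measure its angle.
- **Bystanders:** the beaker and dark bottle are where they were. The amber bottle is out of that last view; the arm never went near it.
- **Gripper:** it is clear of everything, with about zero force on the tool.

**Disagreement:** on the way back the tool stood about 0.9 mm off the original grasp position in y, and I corrected that before putting the pin back.

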